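# Start a barrel tumbler: load the long barrel and set the speed dial to the preset tab

### The job

Get the barrel tumbler ready for a polishing run: take the long barrel (the longest of the three) out of the rod rack, leaving its two short neighbours lying in the rack, and lay it gently on the tumbler's two rollers, lengthwise between the end cheeks. Then turn the tumbler's speed dial so that its pointer points squarely at the raised preset tab on the ring round the dial.

Things in the scene. Friction and masses are not known exactly. Their poses are not given: they have to be found in the camera images.
- long_barrel_center (a point): centre of the barrel to load: closed grey cylinder, 36 mm diameter, 92 mm long, 0.15 to 0.31 kg, lying level in the rack; its x axis is the cylinder's axis (it may face either way and roll about it). The three barrels lie side by side, parallel to the rack's x axis, 64 mm between axes, so 28 mm is free between neighbours; the long one's place among them varies
- short_barrel_a_center (a point): centre of one short barrel, the same but 70 mm long; to be left lying in the rack
- short_barrel_b_center (a point): centre of the other short barrel, 70 mm long; to be left lying in the rack
- barrel_rack: fixed wooden rack, 96 (x) by 206 mm (y); origin at the centre of its underside, on the bench, z up. Six 8 mm steel rods along x, tops 30 mm above the bench, a pair 24 mm apart under each barrel; a lying barrel's axis is 44 mm up. Between the end bars (x = -40 and +40 mm, 24 mm high) the space beside each pair of rods is open down to the base board, 6 mm above the bench
- roller_seat (a point): on the tumbler: where the loaded barrel's centre belongs, 89 mm above the bench. x: along the two fixed rubber rollers (the barrel's axis goes along it), z up. Rollers: 12 mm diameter, axes 22 mm apart, 21 mm below this point. End cheeks, 46 mm wide: inner faces at x = -55 and +55 mm, tops 3 mm below this point, so the barrel has 9 mm free at each end. The case's deck is 39 mm below
- tumbler: fixed motor case of the tumbler, 150 mm (x) by 230 mm (y), deck 50 mm above the bench; origin at the centre of its underside, x away from its front, y to its left, z up. Rollers on its left half, centred at y = +55 mm; dial on its right half, centred at y = -58 mm.
- dial_grip (a point): on the dial's axis, 82 mm above the bench, a good height to grip. The dial is a black knob: upright bar 38 mm long, 14 mm thick, from 58 to 94 mm above the bench, over a round skirt of 40 mm diameter. The bar runs along this point's x axis, which is the way the pointer points and turns with the dial
- dial_pointer (a point): where the dial's white pointer aims: on the pointer's line, 40 mm from the dial's axis, level with the tab; turns with the dial. The pointer itself is a white line on top of the bar from its centre to one end, with a white nose at the foot of that end.
- preset_tab (a point): middle of the raised bright steel tab on the fixed dark ring round the dial, 40 mm from the dial's axis, 55 mm above the bench; tab 7 mm wide, 17 mm long radially, top 57.5 mm above the bench. It cannot move; its place round the dial varies. x axis points outward from the dial's axis. The dial is set when dial_pointer lies on this point
- speed_dial (a joint): angle of the dial, rad, growing clockwise seen from above: 0 at the stop at its lower left (pointer 135 deg anticlockwise from the tumbler's x axis), 4.71 at the other stop. Light friction (0.06 N m); stays where it is left. Starts at 0.2 to 1.0; the tab lies at 1.7 to 3.1, so always clockwise from the start
There are look-alikes about, which are no part of the job. What is shaped like the part that bears short_barrel_a_center but purple is not meant.

How it is judged (in metres and radians):
On the way, in this order (a step that is already met when the one before it is completed fails the run):
1. the long barrel lies on the tumbler's rollers, let go (x of long_barrel_center in the frame of roller_seat between -0.011 and 0.011 m and y of long_barrel_center in the frame of roller_seat between -0.004 and 0.004 m and z of long_barrel_center in the frame of roller_seat between -0.004 and 0.004 m and angle between the x axis of long_barrel_center and the x axis of roller_seat, either way round below 0.12 rad and contact force between the fingers and long_barrel below 0.1 N), for 0.2 s.
2. the dial's pointer points at the preset tab (horizontal distance between dial_pointer and preset_tab below 0.0035 m), for 0.2 s.
At the end, for the whole second after the job is handed in: The long barrel lies released on the rollers between the cheeks (within 11 mm along, 4 mm across and in height of the seat, axis within 0.12 rad); the still dial's pointer is within 3.5 mm of the tab's middle at 40 mm radius (5 degrees); both short barrels lie in the rack (x of long_barrel_center in the frame of roller_seat between -0.011 and 0.011 m and y of long_barrel_center in the frame of roller_seat between -0.004 and 0.004 m and z of long_barrel_center in the frame of roller_seat between -0.004 and 0.004 m and angle between the x axis of long_barrel_center and the x axis of roller_seat, either way round below 0.12 rad and horizontal distance between dial_pointer and preset_tab below 0.0035 m and velocity of joint speed_dial between -0.05 and 0.05 rad/s and z of short_barrel_a_center in the frame of barrel_rack between 0.039 and 0.05 m and x of short_barrel_a_center in the frame of barrel_rack between -0.03 and 0.03 m and y of short_barrel_a_center in the frame of barrel_rack between -0.075 and 0.075 m and z of short_barrel_b_center in the frame of barrel_rack between 0.039 and 0.05 m and x of short_barrel_b_center in the frame of barrel_rack between -0.03 and 0.03 m and y of short_barrel_b_center in the frame of barrel_rack between -0.075 and 0.075 m); the robot touches nothing.
It fails at once if the long barrel is dropped on to the tumbler from more than about 20 mm (falling freely faster than 0.6 m/s there) (contact force between the fingers and long_barrel below 0.1 N and linear speed of long_barrel above 0.6 m/s and horizontal distance between long_barrel_center and roller_seat below 0.08 m).
It also fails if it takes over 64 s, if anything falls off the work surface, if the arm or the gripper's body presses on something with over 40 N, if the wrist force passes 120 N, or if a joint passes its speed limit or range.

### The arm

A 6-joint arm with a two-finger parallel gripper is mounted at the origin on a cart in front of the work surface, level with it; the furniture and walls round the work are solid. World frame = base frame: x ahead of the robot, y to its left, z up, the work surface at z = 0. Lengths are in mm, angles in rad, forces in N, time in s.
With the tool pointing down it reaches from about 300 to 775 mm from the base axis. Payload 14.6 kg.
Tool frame: the origin (TCP) lies at the very end of the fingers, on their centre line; the grasp point (between the pads) lies 19 mm behind it; z points along the fingers, y is the line along which they close (so a half turn about z gives the same grasp; the last joint's range is limited). The gripper opens to 94 mm and grips with 3 to 60 N. Pads are 16 mm wide; open, the fingers measure 119 mm over their backs; the gripper's body (75 mm by 177 mm) begins 78 mm behind the grasp point.
Start: joints at [-1.291, 0.3, 1.521, -0, 1.321, -0.067], TCP at [186.932, -517.248, 205.446] pointing down, gripper open.
Joint ranges: [-3.03, 3.03], [-0.79, 2.21], [0.23, 2.52], [-1.04, 4.18], [0, 3.07], [-2.55, 2.55]. Speed limits (rad/s): [2.22, 2.22, 2.57, 3.14, 3.14, 3.14].

### API

Orientations are given as [roll, pitch, yaw] about the fixed x, y, z axes, in that order (R = Rz(yaw) Ry(pitch) Rx(roll)).
In Python, from cell import manip gives the robot as it stands.
- The arm moves only by the tool servo_tool, never from a script. Its argument "motion" is a list that holds one entry, the list of rows, each a list of 7 numbers: the shift along the world's x, y, z as a fraction of full scale, then the turn, a rotation vector about the world's x, y, z as a fraction of full scale, then the closure, from 0 (fully open) to 1 (shut). In form: [[[x, y, z, rx, ry, rz, gripper], ...]]. A call has 1 to 10 rows; each row is the pose to reach, as a shift and turn from the pose commanded when the call began, turning the shorter way round; what a row does not reach only later rows make up. Full scale, the value 1, is 0.5 m for a shift and pi rad for a turn. A row lasts 1/10 s, in which the tool goes at most 50 mm and 8.59 degrees, less where a joint would pass 70% of its speed; a pose out of reach is approached as far as the arm can. A call with a number of a shift or a turn outside -1 to 1 is refused whole. A call with a gripper value outside its range is refused whole. The fingers move at their own pace and stop on an object; "newtons" is the grip in N (left out, the last holds). Time passes only in rows, so rows that repeat a pose let the fingers close. It gives the time, the measured TCP pose, the force, the opening and the grip force at its end, in the units of the state.
- manip.read_state(): the state, without advancing time (a new reading comes with each control period).
- manip.camera(name): name is "side" or "top" or "wrist"; returns a dict with "frame" (480x640x3 uint8, red, green, blue), "range_z" (480x640 float32, mm along the optical axis (not along the pixel's ray), 0 where there is no reading), "vfov" (degrees; the focal length in pixels is half the picture's height over the tangent of half this angle, whatever the lens; pixels are square), "cx", "cy" (the principal point, pixels), "cam_to_world" (4x4, takes a point from camera to world coordinates). Camera axes: x right, y down, z forward; pixel columns grow to the right and rows downward; lengths in mm; the calibration is good to about 2 mm. A picture is of the moment at which its call begins.
- manip.sign_off(): hands the job in; it is judged then, once.
The state is a dict: "clock": time; "joints": joint angles; "qd": joint speeds; "effort": joint torques, N m; "eef_pos": TCP position; "eef_rot": TCP orientation; "wrist_force": force on the tool from outside, world axes, zero at the start; "moment": the same for the moment, N m; "finger_gap": finger opening in mm; "finger_force": force on a finger pad.
Only numpy, scipy, OpenCV 4.12 (cv2) and the standard library are available. Lean on these libraries where they do the work, as an engineer would, in place of code of your own. Each camera call takes 0.05 s, during which the arm holds its last target. There are 200 camera calls.

## Working session

There is one attempt and no reset: what is moved stays moved. The work goes in short steps, Python scripts to look and compute and a tool call to move; the robot and the scene stay as the last step left them, time stands still between calls to the robot, and variables do not carry over. Pictures are saved under pics/ and viewed, at most 10 in all, crops included, and the job is handed in when it is done.

Besides the shell and the picture viewer there is one more tool, called after ">>>" by a JSON object that holds its "op" and its "data". servo_tool: Moves the arm, as the interface text tells. Its arguments: {"type":"object","properties":{"motion":{"type":"array"},"newtons":{"type":"number"}},"required":["motion"]}

```bash
mkdir -p pics && cat > h.py <<'E'
import numpy as np, cv2
from cell import manip
def cam(n):
    c=manip.camera(n); c['f']=240/np.tan(np.radians(c['vfov'])/2); return c
def pts(c):
    z=c['range_z'].astype(float); v,u=np.mgrid[0:480,0:640]
    P=np.stack([(u-c['cx'])/c['f']*z,(v-c['cy'])/c['f']*z,z,np.ones_like(z)],-1)@np.array(c['cam_to_world']).T
    P=P[...,:3]; P[z==0]=np.nan; return P
def save(n,im): cv2.imwrite(f'pics/{n}.png',cv2.cvtColor(im,cv2.COLOR_RGB2BGR))
E
python3 - <<'E'
from h import *
t=cam('top'); s=cam('side')
save('top0',t['frame']); save('side0',s['frame'])
np.savez('top0.npz',frame=t['frame'],P=pts(t)); np.savez('side0.npz',frame=s['frame'],P=pts(s))
print(np.round(t['cam_to_world'],3),t['f'],np.round(s['cam_to_world'],3)); print(manip.read_state())
E
```

```text
[[ 2.10000e-02 -9.97000e-01  7.20000e-02  4.16178e+02]
 [-1.00000e+00 -2.00000e-02  1.30000e-02  1.63293e+02]
 [-1.20000e-02 -7.20000e-02 -9.97000e-01  9.23456e+02]
 [ 0.00000e+00  0.00000e+00  0.00000e+00  1.00000e+00]] 462.022817845584 [[-1.00000e+00  2.40000e-02  2.00000e-03  5.04836e+02]
 [ 7.00000e-03  3.72000e-01 -9.28000e-01  9.43117e+02]
 [-2.40000e-02 -9.28000e-01 -3.72000e-01  4.08023e+02]
 [ 0.00000e+00  0.00000e+00  0.00000e+00  1.00000e+00]]
{'clock': 0.1, 'joints': array([-1.29061387e+00,  3.00424498e-01,  1.52151924e+00, -1.91720240e-05,
        1.32074498e+00, -6.66080388e-02]), 'qd': array([-0.00097025, -0.0019402 , -0.00361512,  0.00149737,  0.0003228 ,
       -0.00019348]), 'effort': array([ 1.55368649e-03, -5.32644546e+01, -3.53283584e+01,  7.09601166e-02,
        2.34927284e-02, -5.25395910e-05]), 'eef_pos': array([ 186.85398591, -517.02211968,  204.93806572]), 'eef_rot': array([-3.14049778e+00, -5.44233581e-05,  3.46795221e-01]), 'wrist_force': array([0.40311955, 0.85204627, 0.10431375]), 'moment': array([ 0.03772513,  0.00794255, -0.00368255]), 'finger_force': 0.0, 'finger_gap': 94.21788477029398}
```

View pics/top0.png

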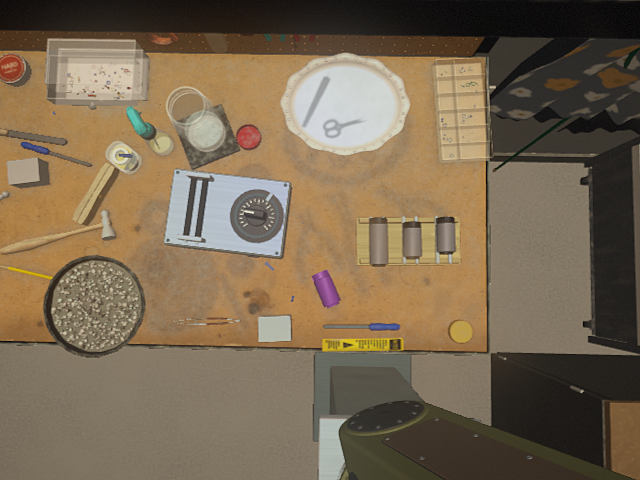

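The top view shows three grey barrels in the rack at about (379,241), (412,240) and (446,235). The left one looks longest. The purple look-alike lies at (326,288). The tumbler is at (228,213), its rollers at (195,208) and its dial at (257,215). I'll measure these and check a close crop.

```bash
python3 - <<'E'
from h import *
d=np.load('top0.npz'); F=d['frame'];P=d['P']; Z=P[...,2]
a=cv2.resize(F[160:280,150:300],None,fx=4,fy=4,interpolation=cv2.INTER_CUBIC)
b=cv2.resize(F[200:280,340:480],None,fx=4,fy=4,interpolation=cv2.INTER_CUBIC)
im=np.zeros((600,800,3),np.uint8); 
a=cv2.resize(a,(400,320));b=cv2.resize(b,(400,229)); im=np.vstack([a,b]); im=cv2.resize(im,(600,824)) if 0 else im
save('crop0',im)
# barrels: height mask in rack area
def rect(name,m,hmin=20):
    m=m.astype(np.uint8); n,l,st,c=cv2.connectedComponentsWithStats(m)
    for i in range(1,n):
        if st[i,4]<hmin: continue
        q=P[l==i]; q=q[~np.isnan(q[:,0])]
        r=cv2.minAreaRect(q[:,:2].astype(np.float32))
        print(name,np.round(c[i]),st[i,4],'xy',np.round(r[0],1),'sz',np.round(r[1],1),'ang',round(r[2],2),'z med/95',np.round(np.percentile(q[:,2],[5,50,95]),1))
box=np.zeros(Z.shape,bool); box[200:280,345:475]=1
rect('barrel',box&(Z>42))
rect('rack',box&(Z>12))
box[:]=0; box[155:270,150:305]=1
rect('case',box&(Z>35)&(Z<140))
rect('above',box&(Z>60)&(Z<140),8)
print('bench',np.nanmedian(Z[300:320,360:440]), np.nanmedian(Z[270:290,380:420]))
E
```

```text
barrel [379. 242.] 908 xy [491.9  52.2] sz [92.3 36.1] ang 2.32 z med/95 [48.4 59.1 63.2]
barrel [446. 235.] 697 xy [506.4 -75.2] sz [69.6 36.2] ang 1.5 z med/95 [47.7 58.8 63.3]
barrel [412. 240.] 686 xy [496.5 -11.4] sz [69.2 35.9] ang 1.6 z med/95 [47.5 58.9 63.4]
rack [411. 240.] 3217 xy [497.4 -11.2] sz [ 97.2 196.8] ang 2.87 z med/95 [22.6 56.1 62.8]
case [228. 213.] 9258 xy [541.6 343.1] sz [231.  152.6] ang 84.25 z med/95 [47.7 51.2 75.9]
above [196. 207.] 1081 xy [547.8 396.8] sz [ 46.7 133.6] ang 84.53 z med/95 [68.1 73.7 87.1]
above [255. 214.] 224 xy [538.  287.8] sz [24.7 44.1] ang 0.38 z med/95 [60.8 92.6 95.6]
bench 0.2549423840796976 0.14394390145383795
```

View pics/crop0.png

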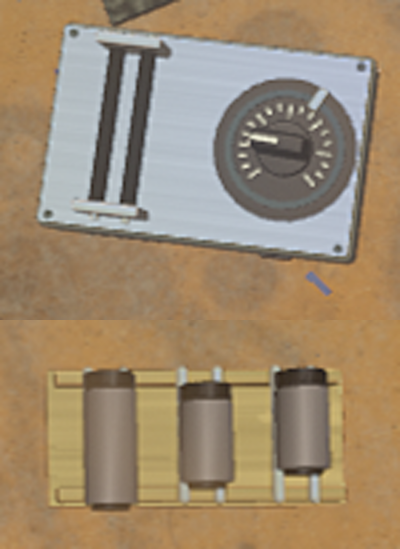

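The left barrel at (379,242) measures 92.3 × 36.1 mm, so it is the long one. The other two are about 70 mm. The crop shows the tab at upper right of the ring and the dial pointer aiming left. I'm moving over the rack now.

>>> {"op": "servo_tool", "data": {"motion": [[[0.05,0.09,0,0,0,-0.02,0.45],[0.1,0.18,0,0,0,-0.04,0.45],[0.14,0.27,0,0,0,-0.06,0.45],[0.19,0.36,0,0,0,-0.08,0.45],[0.24,0.45,0,0,0,-0.0984,0.45],[0.29,0.54,0,0,0,-0.0984,0.45],[0.34,0.63,0,0,0,-0.0984,0.45],[0.38,0.7,0,0,0,-0.0984,0.45],[0.4,0.75,0,0,0,-0.0984,0.45],[0.4,0.75,0,0,0,-0.0984,0.45]]], "newtons": 25}}

```text
clock: 1.1
eef_pos: [387.6, -139.8, 205.3]
eef_rot: [-3.141, 0.0, 0.041]
wrist_force: [0.0, -0.7, 0.4]
finger_gap: 51.8
finger_force: 0.0
```

>>> {"op": "servo_tool", "data": {"motion": [[[0.04,0.08,0,0,0,0,0.45],[0.08,0.16,0,0,0,0,0.45],[0.12,0.24,0,0,0,0,0.45],[0.16,0.31,0,0,0,0,0.45],[0.19,0.36,0,0,0,0,0.45],[0.21,0.388,0,0,0,0,0.45],[0.21,0.388,0,0,0,0,0.45],[0.21,0.388,0,0,0,0,0.45]]]}}

```text
clock: 1.9
eef_pos: [491.6, 50.7, 205.2]
eef_rot: [3.141, 0.001, 0.037]
wrist_force: [-0.3, 0.0, 0.0]
finger_gap: 51.7
finger_force: 0.0
```

```bash
python3 - <<'E'
from h import *
w=cam('wrist'); save('w1',w['frame']); P=pts(w);Z=P[...,2]
s=manip.read_state(); print(s['eef_pos'],s['eef_rot'],s['finger_gap'])
print(np.round(w['cam_to_world'],3))
n,l,st,c=cv2.connectedComponentsWithStats(((Z>42)&(Z<70)).astype(np.uint8))
for i in range(1,n):
    if st[i,4]<300: continue
    q=P[l==i]; r=cv2.minAreaRect(q[:,:2].astype(np.float32)); print(np.round(c[i]),st[i],np.round(r[0],1),np.round(r[1],1),round(r[2],2),np.percentile(q[:,2],[5,50,98]))
    t=q[q[:,2]>np.percentile(q[:,2],80)]; print('ridge',np.round(t.mean(0),1), cv2.fitLine(t[:,:2].astype(np.float32),2,0,.01,.01).ravel())
E
```

```text
[491.56139407  50.50462884 205.35339662] [3.14135967e+00 3.97560809e-04 3.66709224e-02] 51.72037770389846
[[ 3.70000e-02 -9.71000e-01 -2.34000e-01  5.59094e+02]
 [-9.99000e-01 -3.50000e-02 -1.00000e-02  5.24630e+01]
 [ 1.00000e-03  2.35000e-01 -9.72000e-01  3.83912e+02]
 [ 0.00000e+00  0.00000e+00  0.00000e+00  1.00000e+00]]
[ 71. 162.] [    0    76   144   172 20498] [539.8 297.6] [142.2 150.2] 84.19 [47.1296118  49.88716584 57.85910774]
ridge [543.3 281.3  53.8] [9.999458e-01 1.040753e-02 5.432940e+02 2.813225e+02]
[316. 220.] [ 299  176   35   92 3079] [493.5  51.8] [92.  35.1] 1.41 [48.16106127 58.55168372 62.07801108]
ridge [493.5  52.3  61.4] [9.9957573e-01 2.9127441e-02 4.9348935e+02 5.2319141e+01]
[442. 211.] [ 421  177   42   71 2498] [508.3 -74.2] [70.  34.1] 1.54 [46.16887522 58.32243753 62.19223235]
ridge [507.  -75.1  61.4] [ 9.9964982e-01  2.6462561e-02  5.0699136e+02 -7.5063171e+01]
[378. 219.] [ 360  185   38   71 2380] [498.  -11.7] [70.2 36.1] 1.79 [47.23968301 58.44514549 62.0919522 ]
ridge [496.8 -11.6  61.3] [ 9.9963540e-01  2.7000975e-02  4.9679337e+02 -1.1647928e+01]
```

View pics/w1.png

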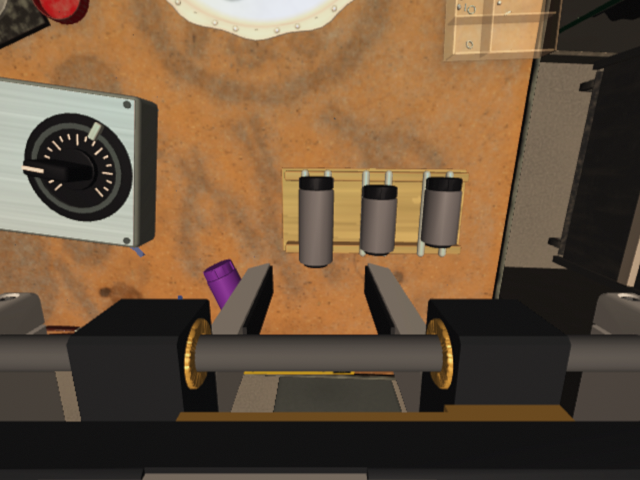

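The wrist view agrees: long barrel at pixel (316,220), centre about (493, 52), flanked only on its right. Descending.

>>> {"op": "servo_tool", "data": {"motion": [[[0.002,0.001,-0.06,0,0,-0.002,0.45],[0.002,0.001,-0.13,0,0,-0.002,0.45],[0.002,0.001,-0.19,0,0,-0.002,0.45],[0.002,0.001,-0.24,0,0,-0.002,0.45],[0.002,0.001,-0.28,0,0,-0.002,0.45],[0.002,0.001,-0.31,0,0,-0.002,0.45],[0.002,0.001,-0.33,0,0,-0.002,0.45],[0.002,0.001,-0.345,0,0,-0.002,0.45],[0.002,0.001,-0.358,0,0,-0.002,0.45],[0.002,0.001,-0.358,0,0,-0.002,0.45]]]}}

```text
clock: 2.95
eef_pos: [492.7, 52.0, 26.1]
eef_rot: [3.142, 0.001, 0.031]
wrist_force: [0.1, 1.0, 0.0]
finger_gap: 52.0
finger_force: 0.0
```

>>> {"op": "servo_tool", "data": {"motion": [[[0,0,0,0,0,0,0.6],[0,0,0,0,0,0,0.7],[0,0,0,0,0,0,0.8],[0,0,0,0,0,0,0.8],[0,0,0,0,0,0,0.8],[0,0,0,0,0,0,0.8]]]}}

```text
clock: 3.55
eef_pos: [493.4, 53.0, 27.3]
eef_rot: [-3.141, -0.001, 0.031]
wrist_force: [-1.7, 6.9, 5.3]
finger_gap: 35.0
finger_force: 25.0
```

>>> {"op": "servo_tool", "data": {"motion": [[[0,0,0.02,0,0,0,1],[0,0,0.05,0,0,0,1],[0,0,0.09,0,0,0,1],[0,0,0.14,0,0,0,1],[0,0,0.19,0,0,0,1],[0,0,0.23,0,0,0,1],[0,0,0.26,0,0,0,1],[0,0,0.28,0,0,0,1],[0,0,0.28,0,0,0,1],[0,0,0.28,0,0,0,1]]]}}

```text
clock: 4.55
eef_pos: [492.7, 52.2, 166.0]
eef_rot: [3.142, 0.001, 0.031]
wrist_force: [1.0, 0.1, -2.0]
finger_gap: 35.6
finger_force: 25.0
```

```bash
cat > look.py <<'E'
from h import *
# bar/tab/cheeks from wrist cam
E
python3 - <<'E'
from h import *
t=cam('top'); P=pts(t);Z=P[...,2]
print(manip.read_state()['eef_pos'],manip.read_state()['eef_rot'])
w=cam('wrist'); save('w2',w['frame']); 
P=pts(w);Z=P[...,2]
n,l,st,c=cv2.connectedComponentsWithStats(((Z>42)).astype(np.uint8))
for i in range(1,n):
    if st[i,4]<300: continue
    q=P[l==i]; r=cv2.minAreaRect(q[:,:2].astype(np.float32)); print(np.round(c[i]),st[i],np.round(r[0],1),np.round(r[1],1),round(r[2],2),np.percentile(q[:,2],[5,50,98]))
E
```

```text
[492.53975625  52.21417312 165.68488323] [3.14156999e+00 1.25719160e-03 3.13775026e-02]
[ 60. 168.] [    0    75   122   186 20614] [538.1 280.5] [108.  149.9] 84.31 [46.77423786 50.11810079 91.7799225 ]
[459. 218.] [ 436  180   48   80 3211] [508.3 -74.9] [69.9 35.7] 1.42 [46.08497893 58.34720712 62.09638585]
[387. 228.] [ 367  190   43   79 3003] [498.  -11.5] [70. 36.] 2.03 [47.61253675 58.48096864 61.96241349]
[320. 372.] [    0   198   640   277 97789] [494.4  46.1] [ 94.  158.3] 11.06 [196.18149378 283.19094288 303.09230286]
```

View pics/w2.png

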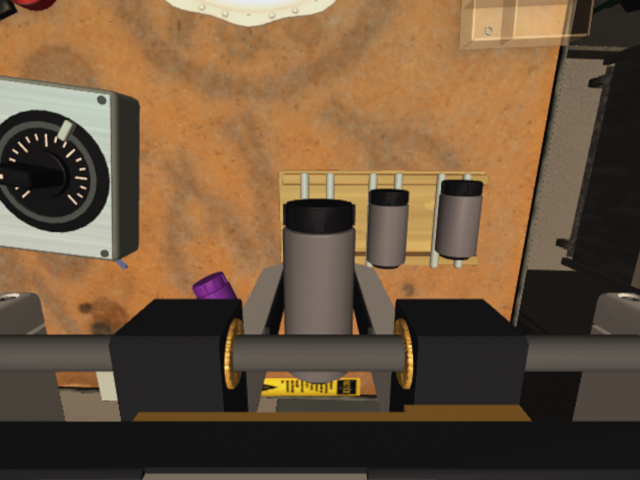

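The barrel is held level in the fingers (pixels 285–355, 200–380) and both short ones still lie in the rack. Carrying it over the rollers.

>>> {"op": "servo_tool", "data": {"motion": [[[0.01,0.04,0,0,0,-0.005,1],[0.02,0.11,0,0,0,-0.01,1],[0.03,0.19,0,0,0,-0.015,1],[0.05,0.28,0,0,0,-0.02,1],[0.06,0.37,0,0,0,-0.025,1],[0.08,0.46,0,0,0,-0.03,1],[0.09,0.54,0,0,0,-0.035,1],[0.1,0.61,0,0,0,-0.041,1],[0.11,0.66,0,0,0,-0.041,1],[0.11,0.69,0,0,0,-0.041,1]]]}}

```text
clock: 5.65
eef_pos: [547.6, 399.0, 164.7]
eef_rot: [3.14, 0.002, -0.096]
wrist_force: [0.3, -0.9, -1.5]
finger_gap: 35.6
finger_force: 25.0
```

>>> {"op": "servo_tool", "data": {"motion": [[[0,0,0,0,0,0,1],[0,0,0,0,0,0,1],[0,0,0,0,0,0,1]]]}}

```text
clock: 5.95
eef_pos: [548.1, 396.2, 166.2]
eef_rot: [3.141, 0.0, -0.098]
wrist_force: [-0.3, 0.1, -2.9]
finger_gap: 35.4
finger_force: 25.0
```

```bash
python3 - <<'E'
from h import *
s=manip.read_state();print(s['eef_pos'],s['eef_rot'])
w=cam('wrist'); t=cam('top'); d=cam('side')
save('w3',w['frame'])
for k,c in (('w',w),('t',t),('s',d)):
    P=pts(c);Z=P[...,2]; print(k)
    # case deck rim: everything above 35 and below 140 near tumbler
    m=(Z>40)&(Z<60)&(abs(P[...,0]-542)<110)&(abs(P[...,1]-343)<150)
    q=P[m]
    if len(q)>100:
        r=cv2.minAreaRect(q[:,:2].astype(np.float32)); print('case',np.round(r[0],1),np.round(r[1],1),round(r[2],2),len(q))
    m=(Z>64)&(Z<120)&(abs(P[...,0]-542)<110)&(abs(P[...,1]-343)<140)
    n,l,st,cc=cv2.connectedComponentsWithStats(m.astype(np.uint8))
    for i in range(1,n):
        if st[i,4]<60: continue
        q=P[l==i]; r=cv2.minAreaRect(q[:,:2].astype(np.float32)); print(np.round(cc[i]),st[i,4],np.round(r[0],1),np.round(r[1],1),round(r[2],2),np.round(np.percentile(q[:,2],[5,50,98]),1))
E
```

```text
[548.06760567 396.23277397 166.2358458 ] [ 3.14111732e+00  2.95996860e-04 -9.81971714e-02]
w
case [545.3 343.1] [229.1 146.8] 84.35 26705
[315. 175.] 1558 [599.  392.5] [45.8 34.4] 84.31 [68.8 73.5 86.4]
[454. 240.] 1253 [538.5 285.4] [38.2 14.4] 81.89 [68.5 92.1 94.3]
t
case [538.9 305.7] [156.1 150.1] 84.23 5396
[255. 214.] 200 [536.7 284.9] [38.1 14.2] 81.62 [69.6 92.9 96.5]
s
case [544.1 346.3] [230.2 149.5] 84.08 10104
[295. 281.] 422 [539.  287.9] [39.  14.4] 80.06 [66.5 85.  95.3]
[282. 332.] 2754 [549.9 399.8] [ 47.8 133.4] 84.57 [66.  73.  87.2]
```

View pics/w3.png

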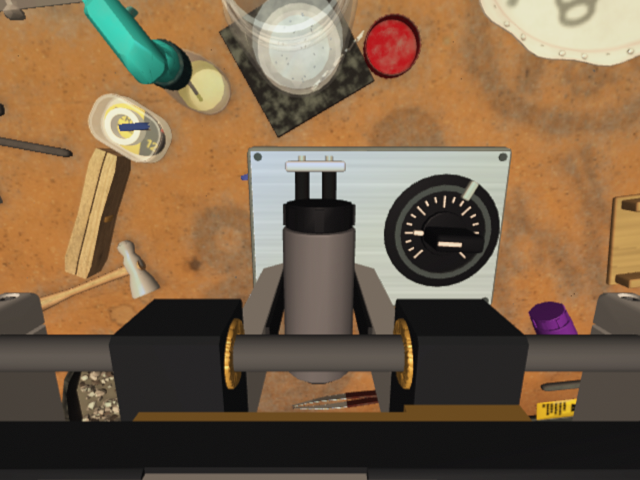

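The tumbler is directly below: far cheek at (315,167), with the rollers' line agreeing with the barrel to about 1 mm. Lowering.

>>> {"op": "servo_tool", "data": {"motion": [[[0.001,0.001,-0.03,0,0,0,1],[0.001,0.001,-0.07,0,0,0,1],[0.001,0.001,-0.11,0,0,0,1],[0.001,0.001,-0.14,0,0,0,1],[0.001,0.001,-0.16,0,0,0,1],[0.001,0.001,-0.17,0,0,0,1],[0.001,0.001,-0.178,0,0,0,1],[0.001,0.001,-0.184,0,0,0,1],[0.001,0.001,-0.188,0,0,0,1],[0.001,0.001,-0.188,0,0,0,1]]]}}

```text
clock: 7.1
eef_pos: [548.6, 397.9, 72.9]
eef_rot: [-3.141, -0.001, -0.097]
wrist_force: [1.2, 0.3, -2.9]
finger_gap: 35.6
finger_force: 25.0
```

>>> {"op": "servo_tool", "data": {"motion": [[[0,0,-0.001,0,0,0,1],[0,0,-0.002,0,0,0,1],[0,0,-0.002,0,0,0,1],[0,0,-0.002,0,0,0,1]]]}}

```text
clock: 7.5
eef_pos: [548.8, 398.2, 72.6]
eef_rot: [-3.14, -0.001, -0.097]
wrist_force: [-1.9, 0.5, 5.2]
finger_gap: 35.4
finger_force: 25.0
```

Contact with the rollers shows in the wrist force. Releasing, then rising.

>>> {"op": "servo_tool", "data": {"motion": [[[0,0,0,0,0,0,0.58],[0,0,0,0,0,0,0.5],[0,0,0,0,0,0,0.4],[0,0,0,0,0,0,0.4],[0,0,0,0,0,0,0.4],[0,0,0,0,0,0,0.4]]]}}

```text
clock: 8.1
eef_pos: [548.4, 397.7, 71.4]
eef_rot: [3.142, 0.0, -0.097]
wrist_force: [-0.2, 0.2, -0.5]
finger_gap: 56.4
finger_force: 0.0
```

>>> {"op": "servo_tool", "data": {"motion": [[[0,0,0.02,0,0,0,0.4],[0,0,0.06,0,0,0,0.4],[0,0,0.12,0,0,0,0.4],[0,0,0.19,0,0,0,0.4],[0,-0.05,0.25,0,0,0,0.4],[0,-0.12,0.27,0,0,0,0.5],[-0.02,-0.18,0.27,0,0,0,0.6],[-0.02,-0.22,0.27,0,0,0,0.6],[-0.02,-0.22,0.27,0,0,0,0.6],[-0.02,-0.22,0.27,0,0,0,0.6]]]}}

```text
clock: 9.1
eef_pos: [538.6, 287.9, 207.3]
eef_rot: [-3.141, -0.001, -0.098]
wrist_force: [-0.1, 0.3, 0.3]
finger_gap: 37.5
finger_force: 0.0
```

```bash
python3 - <<'E'
from h import *
s=manip.read_state();print(s['eef_pos'],s['eef_rot'],s['finger_gap'])
w=cam('wrist'); d=cam('side'); t=cam('top')
im=cv2.resize(w['frame'][60:300,150:470],(800,600),interpolation=cv2.INTER_CUBIC)
save('w4',im); cv2.imwrite('pics/w4full.png',w['frame'][...,::-1]); np.savez('w4.npz',frame=w['frame'],P=pts(w),M=w['cam_to_world'],f=w['f'],c=[w['cx'],w['cy']])
for k,c in (('w',w),('s',d),('t',t)):
    P=pts(c);Z=P[...,2]; print(k)
    m=(Z>64)&(Z<120)&(abs(P[...,0]-542)<110)&(abs(P[...,1]-343)<140)
    n,l,st,cc=cv2.connectedComponentsWithStats(m.astype(np.uint8))
    for i in range(1,n):
        if st[i,4]<60: continue
        q=P[l==i]; r=cv2.minAreaRect(q[:,:2].astype(np.float32)); print(np.round(cc[i]),st[i,4],np.round(r[0],1),np.round(r[1],1),round(r[2],2),np.round(np.percentile(q[:,2],[5,50,98]),1))
    m=(Z>96)&(Z<115)&(abs(P[...,1]-397)<35)&(abs(P[...,0]-548)<80)
    if m.sum()>50:
        r=cv2.minAreaRect(P[m][:,:2].astype(np.float32)); print('barreltop',r,np.percentile(P[m][:,2],98))
E
```

```text
[538.62851341 287.93008583 207.26692662] [-3.14094886e+00 -8.00292980e-04 -9.79947645e-02] 37.547441907161215
w
[199. 228.] 6283 [551.6 396.6] [ 45.7 129.2] 84.27 [ 70.   99.6 107. ]
[321. 230.] 825 [538.5 284.8] [37.7 14.6] 80.69 [70.  92.2 94.4]
barreltop ((549.0936889648438, 396.7865905761719), (32.90357971191406, 91.7772216796875), 84.05655670166016) 107.18536496207652
s
[295. 281.] 433 [539.  288.3] [38.3 14.5] 79.71 [65.8 84.5 95.3]
[282. 324.] 4565 [550.  399.9] [ 48.7 133.4] 84.01 [ 67.5  87.  107.9]
barreltop ((549.9087524414062, 402.3457336425781), (30.66240119934082, 91.97062683105469), 82.593505859375) 108.35772164648704
t
[191. 213.] 247 [531.  398.5] [34.6 32. ] 81.37 [ 89.5 105.4 109.8]
barreltop ((536.582275390625, 399.0257568359375), (35.465911865234375, 28.431121826171875), 26.165294647216797) 109.82952475028313
```

View pics/w4.png

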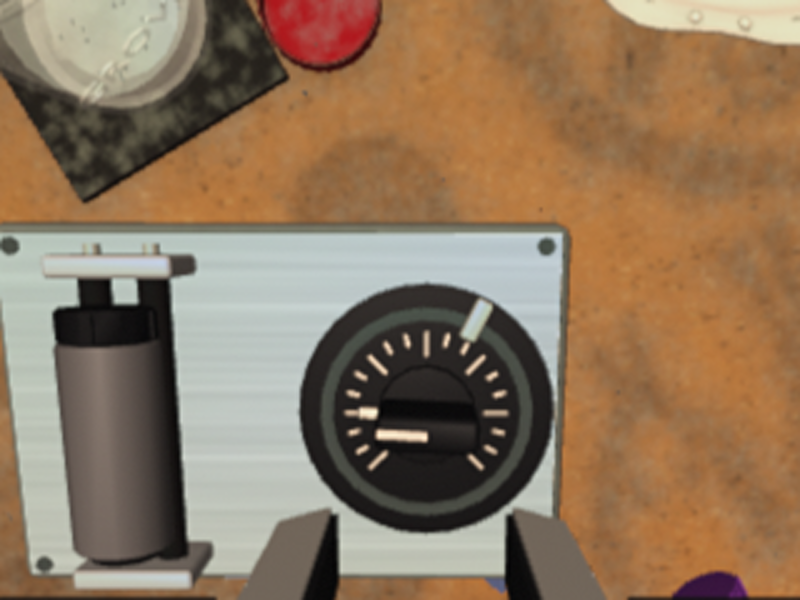

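The barrel lies on the rollers (crop 110,430), centre about (549, 397), top at 107 mm as it should be. The tab is at crop (477,320), and the white line runs from (428,437) to (377,435). Now the dial angles.

```bash
cat > dial.py <<'E'
from h import *
def ray(c,uv,z):
    M=np.array(c['cam_to_world']); uv=np.asarray(uv,float).reshape(-1,2)
    d=np.c_[(uv-[c['cx'],c['cy']])/c['f'],np.ones(len(uv))]@M[:3,:3].T
    o=M[:3,3]; return o+d*((z-o[2])/d[:,2])[:,None]
def dial(c):
    F=c['frame'].astype(int); P=pts(c); Z=P[...,2]
    b=cv2.minAreaRect(P[(Z>89)&(Z<98)&(np.hypot(P[...,0]-538,P[...,1]-286)<40)][:,:2].astype(np.float32))
    print('bar',np.round(b[0],1),np.round(b[1],1),round(b[2],2))
    C=np.array(b[0])
    v,u=np.mgrid[0:480,0:640]; uv=np.stack([u,v],-1)
    R=ray(c,uv,57.5).reshape(480,640,3); r=np.hypot(R[...,0]-C[0],R[...,1]-C[1])
    m=(r>30)&(r<49)&(F.min(-1)>105)&(abs(Z-57)<4)
    n,l,st,cc=cv2.connectedComponentsWithStats(m.astype(np.uint8))
    for i in range(1,n):
        if st[i,4]<8: continue
        q=R[l==i][:,:2]; rr=cv2.minAreaRect(q.astype(np.float32)); dxy=np.array(rr[0])-C
        print('tab?',np.round(cc[i]),st[i,4],np.round(rr[0],1),np.round(rr[1],1),round(rr[2],1),'r',round(np.hypot(*dxy),1),'ang',round(np.degrees(np.arctan2(dxy[1],dxy[0])),2))
    # dark ring outline on plane 50..55
    R=ray(c,uv,94).reshape(480,640,3)
    m=(np.hypot(R[...,0]-C[0],R[...,1]-C[1])<22)&(F.min(-1)>140)&(Z>88)
    q=R[m][:,:2]
    if len(q)>8:
        L=cv2.minAreaRect(q.astype(np.float32)); print('line',len(q),np.round(L[0],1),np.round(L[1],1),round(L[2],2), 'dir from centre',np.round(q.mean(0)-C,1))
    d=(F.max(-1)<90)&(Z>45)&(Z<98); cs,_=cv2.findContours(d.astype(np.uint8),cv2.RETR_EXTERNAL,cv2.CHAIN_APPROX_NONE)
    for k in cs:
        k=k.reshape(-1,2); X=ray(c,k,54)
        if len(k)<60: continue
        h=cv2.fitEllipse(X[:,:2].astype(np.float32)); print('ring',np.round(h[0],1),np.round(h[1],1))
E
python3 - <<'E'
from dial import *
for k in ('wrist','side','top'):
    print(k); dial(cam(k))
E
```

```text
wrist
bar [538.5 284.8] [37.9 14.3] 81.72
tab? [341. 188.] 103 [573.7 262.5] [ 6.5 14.6] 58.6 r 41.7 ang -32.43
line 63 [539.4 293.9] [16.   2.7] 84.43 dir from centre [1. 9.]
ring [499.5  -7.1] [45.3 74.5]
ring [537.4 285.9] [ 97.2 102.2]
ring [542.6 410.2] [ 54.1 123.1]
ring [674.7 415. ] [ 2.4 26. ]
ring [696.3 513.9] [31.5 44.3]
ring [729.  361.7] [ 3.7 28.5]
side
bar [538.7 287.3] [37.9 13.4] 80.56
tab? [271. 289.] 58 [573.8 266.2] [17.6 16.5] 87.0 r 41.0 ang -31.03
line 19 [540.  293.3] [17.7  3.9] 79.59 dir from centre [1.4 5.8]
ring [704.2 441.3] [30.9 33.6]
ring [553.  367.9] [ 67.7 127.1]
ring [534.6 256.4] [ 57.4 112.1]
ring [531.4 -28. ] [ 14.6 124.6]
ring [-37.2  20.1] [ 52.7 197.7]
ring [ -7.1 -27.1] [19.3 79.1]
ring [65.7  8.2] [  9.8 217.5]
ring [ 51.  -78.5] [ 28.4 175.4]
ring [ 853.3 -396.6] [ 20.7 289.2]
ring [ 923.6 -404.1] [ 85.1 477.7]
ring [ 387.8 -851.6] [134.  456.1]
ring [ 598.  -244.1] [ 374.1 1464.4]
top
bar [0. 0.] [0. 0.] 0.0
ring [ 76.8 -26.1] [22.9 41.7]
ring [ 841.6 -323.6] [ 33.6 103.5]
ring [ 838.  -411.4] [38.  95.3]
ring [ 885.1 -302.4] [20.6 81.8]
ring [887.2 -53.4] [ 15.6 271.4]
ring [891.6 124.4] [ 7.3 65.8]
ring [887.6 423.8] [16.3 49.1]
ring [892. 550.] [ 6.2 78.3]
ring [887.8 612.6] [10.  64.7]
ring [887.7 728.3] [ 14.5 179.9]
```

Pointer at about +81.7°, tab at about −32° (world), so about 113.5° clockwise. Dial angles 0.83 and 2.81 rad, both within the stated ranges. The last joint's range calls for the half-turned grasp (yaw about 4.5), so I'm turning the tool there first.

>>> {"op": "servo_tool", "data": {"motion": [[[0,-0.005,0,0,0,0.045,0.6],[0,-0.005,0,0,0,0.09,0.6],[0,-0.005,0,0,0,0.135,0.6],[0,-0.005,0,0,0,0.18,0.6],[0,-0.005,0,0,0,0.225,0.6],[0,-0.005,0,0,0,0.27,0.6],[0,-0.005,0,0,0,0.315,0.6],[0,-0.005,0,0,0,0.36,0.6],[0,-0.005,0,0,0,0.405,0.6],[0,-0.005,0,0,0,0.45,0.6]]]}}

```text
clock: 10.4
eef_pos: [538.4, 285.6, 206.3]
eef_rot: [-3.141, 0.0, 1.323]
wrist_force: [-0.1, 0.6, -0.1]
finger_gap: 37.6
finger_force: 0.0
```

>>> {"op": "servo_tool", "data": {"motion": [[[0,0,0,0,0,0.045,0.6],[0,0,0,0,0,0.09,0.6],[0,0,0,0,0,0.135,0.6],[0,0,0,0,0,0.18,0.6],[0,0,0,0,0,0.225,0.6],[0,0,0,0,0,0.27,0.6],[0,0,0,0,0,0.315,0.6],[0,0,0,0,0,0.36,0.6],[0,0,0,0,0,0.405,0.6],[0,0,0,0,0,0.45,0.6]]]}}

```text
clock: 11.4
eef_pos: [538.4, 285.6, 206.3]
eef_rot: [-3.141, -0.0, 2.736]
wrist_force: [-0.1, 0.8, -0.2]
finger_gap: 37.6
finger_force: 0.0
```

>>> {"op": "servo_tool", "data": {"motion": [[[0,0,0,0,0,0.045,0.6],[0,0,0,0,0,0.09,0.6],[0,0,0,0,0,0.135,0.6],[0,0,0,0,0,0.18,0.6],[0,0,0,0,0,0.225,0.6],[0,0,0,0,0,0.27,0.6],[0,0,0,0,0,0.315,0.6],[0,0,0,0,0,0.36,0.6],[0,0,0,0,0,0.405,0.6],[0,0,0,0,0,0.45,0.6]]]}}

```text
clock: 12.4
eef_pos: [538.4, 285.6, 206.3]
eef_rot: [3.141, -0.0, -2.133]
wrist_force: [0.6, 0.3, -0.2]
finger_gap: 37.3
finger_force: 0.0
```

```bash
python3 -c "
from h import *
s=manip.read_state();print(s['clock'],s['eef_pos'],s['eef_rot'],s['joints'],s['finger_gap'])"
```

```text
12.4 [538.36887861 285.59702556 206.30072573] [ 3.14145063e+00 -1.85709361e-04 -2.13321421e+00] [ 4.27638108e-01  4.33103433e-01  1.33840768e+00  1.71985486e-05
  1.37031473e+00 -2.15154008e+00] 37.27548670485649
```

>>> {"op": "servo_tool", "data": {"motion": [[[0,0,-0.04,0,0,0.04,0.6],[0,0,-0.09,0,0,0.08,0.6],[0,0,-0.14,0,0,0.108,0.6],[0,0,-0.18,0,0,0.108,0.6],[0,0,-0.21,0,0,0.108,0.6],[0,0,-0.235,0,0,0.108,0.6],[0,0,-0.255,0,0,0.108,0.6],[0,0,-0.27,0,0,0.108,0.6],[0,0,-0.282,0,0,0.108,0.6],[0,0,-0.282,0,0,0.108,0.6]]]}}

```text
clock: 13.4
eef_pos: [538.3, 285.2, 64.9]
eef_rot: [3.141, -0.0, -1.8]
wrist_force: [-0.7, 0.6, -0.2]
finger_gap: 37.7
finger_force: 0.0
```

>>> {"op": "servo_tool", "data": {"motion": [[[0,0,0,0,0,0,0.7],[0,0,0,0,0,0,0.8],[0,0,0,0,0,0,1],[0,0,0,0,0,0,1],[0,0,0,0,0,0,1],[0,0,0,0,0,0,1]]], "newtons": 20}}

```text
clock: 14.0
eef_pos: [538.1, 285.6, 65.9]
eef_rot: [3.141, 0.0, -1.8]
wrist_force: [-4.3, 0.9, 4.7]
finger_gap: 13.8
finger_force: 19.9
```

>>> {"op": "servo_tool", "data": {"motion": [[[0,0,0,0,0,-0.02,1],[0,0,0,0,0,-0.05,1],[0,0,0,0,0,-0.085,1],[0,0,0,0,0,-0.12,1],[0,0,0,0,0,-0.155,1],[0,0,0,0,0,-0.19,1],[0,0,0,0,0,-0.225,1],[0,0,0,0,0,-0.26,1],[0,0,0,0,0,-0.29,1],[0,0,0,0,0,-0.31,1]]]}}

```text
clock: 15.0
eef_pos: [537.8, 286.0, 65.8]
eef_rot: [3.14, -0.001, -2.777]
wrist_force: [-6.6, 3.4, 4.0]
finger_gap: 13.9
finger_force: 19.9
```

>>> {"op": "servo_tool", "data": {"motion": [[[0,0,0,0,0,-0.03,1],[0,0,0,0,0,-0.065,1],[0,0,0,0,0,-0.1,1],[0,0,0,0,0,-0.135,1],[0,0,0,0,0,-0.17,1],[0,0,0,0,0,-0.205,1],[0,0,0,0,0,-0.24,1],[0,0,0,0,0,-0.27,1],[0,0,0,0,0,-0.295,1],[0,0,0,0,0,-0.295,1]]]}}

```text
clock: 16.0
eef_pos: [537.9, 286.4, 65.8]
eef_rot: [3.141, -0.001, 2.58]
wrist_force: [-5.9, 6.4, 3.2]
finger_gap: 14.2
finger_force: 20.0
```

>>> {"op": "servo_tool", "data": {"motion": [[[0,0,0,0,0,0,1],[0,0,0,0,0,0,1],[0,0,0,0,0,0,1],[0,0,0,0,0,0,0.75],[0,0,0,0,0,0,0.6],[0,0,0,0,0,0,0.6],[0,0,0,0,0,0,0.6]]]}}

```text
clock: 16.7
eef_pos: [538.5, 285.1, 65.4]
eef_rot: [-3.141, 0.0, 2.582]
wrist_force: [0.9, -0.6, 0.1]
finger_gap: 37.2
finger_force: 0.0
```

>>> {"op": "servo_tool", "data": {"motion": [[[0,0,0.02,0,0,0,0.6],[0,0,0.06,0,0,0,0.6],[0,0,0.12,0,0,0,0.6],[0,0,0.19,0,0,0,0.6],[0,0,0.25,0,0,0,0.6],[0,0,0.28,0,0,0,0.6],[0,0,0.28,0,0,0,0.6],[0,0,0.28,0,0,0,0.6]]]}}

```text
clock: 17.5
eef_pos: [538.3, 285.1, 205.1]
eef_rot: [-3.141, -0.0, 2.582]
wrist_force: [-0.4, -0.2, -0.9]
finger_gap: 37.1
finger_force: 0.0
```

```bash
python3 - <<'E'
from dial import *
s=manip.read_state();print(s['eef_pos'],s['eef_rot'])
for k in ('wrist','side'):
    c=cam(k); print(k); dial(c)
    if k=='wrist': save('w5',c['frame'])
    else: save('s5',cv2.resize(c['frame'][230:380,200:400],(800,600),interpolation=cv2.INTER_CUBIC))
E
```

```text
[538.28418326 285.10329373 205.12476625] [-3.14136496e+00 -5.05319257e-05  2.58228041e+00]
wrist
bar [537.5 285.8] [13.6 37.4] 57.74
tab? [318. 265.] 78 [572.6 262.6] [ 5.1 12.8] 58.0 r 42.1 ang -33.38
line 75 [545.4 280.7] [ 2.7 16.6] 57.95 dir from centre [ 8.  -5.1]
ring [880.2 406.2] [13.6 32.4]
ring [482.5   2.7] [28.3 48.9]
ring [690.9 429.3] [ 8.4 36.9]
ring [711.  506.9] [30.9 42.5]
ring [536.3 285.9] [ 97.7 101.2]
ring [552.9 415.7] [ 70.2 146.7]
ring [469.4 335.9] [  2.1 167.5]
side
bar [538.9 286.8] [14.9 37.1] 59.06
tab? [271. 289.] 61 [573.8 266.2] [17.6 16.5] 87.0 r 40.6 ang -30.64
line 21 [546.6 278.6] [ 4.5 16.8] 58.15 dir from centre [ 7.9 -8.2]
ring [705.  441.2] [30.7 33.6]
ring [553.4 367.5] [ 69.  125.5]
ring [536.9 255.6] [ 57.9 106.1]
ring [932.1  81.9] [14.8 68.4]
ring [-38.   19.4] [ 51.9 193. ]
ring [531.8 -28.4] [ 14.9 127.4]
ring [59.6 -2.4] [ 10.6 201.8]
ring [ 50.9 -79.9] [ 25.9 182.2]
ring [ 854.  -400.4] [ 20.5 300. ]
ring [ 922.5 -402.7] [ 85.9 475.3]
ring [ 375.  -850.9] [136.2 403.9]
ring [ 612.  -226.9] [ 337.2 1503.5]
```

View pics/s5.png

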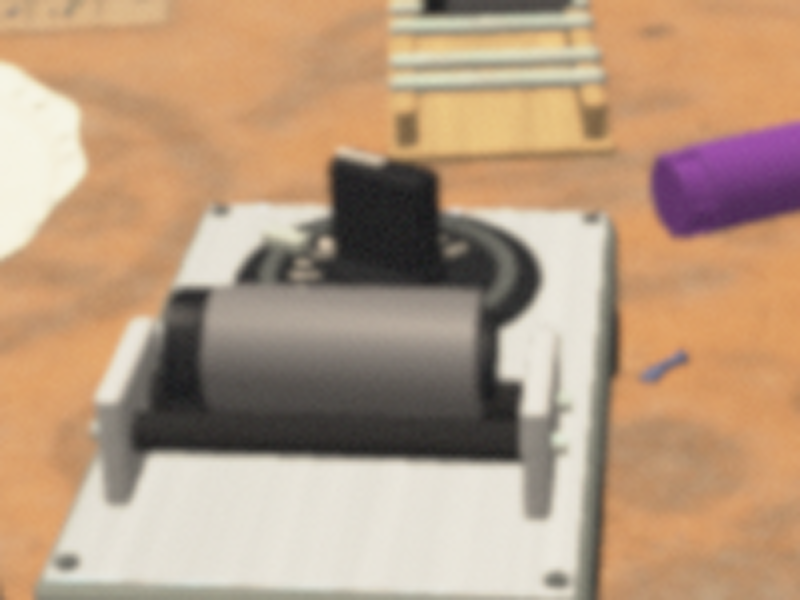

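The side view shows the barrel between the cheeks (crop 330,350) and the pointer end toward the tab (285,238). The wrist view gives the bar at −32.2° and the tab at −32 to −33°. One close crop to confirm.

```bash
python3 -c "
from h import *
im=cv2.imread('pics/w5.png')[190:310,240:400]; cv2.imwrite('pics/w5c.png',cv2.resize(im,(800,600),interpolation=cv2.INTER_CUBIC))
P=pts(cam('top'));Z=P[...,2]; m=(Z>42)&(Z<75)&(abs(P[...,0]-498)<70)&(abs(P[...,1]+11)<110)
n,l,st,c=cv2.connectedComponentsWithStats(m.astype(np.uint8))
for i in range(1,n):
    if st[i,4]>100: print(cv2.minAreaRect(P[l==i][:,:2].astype(np.float32)),Z[l==i].max())
"
```

```text
((506.1567687988281, -74.70401000976562), (69.50066375732422, 36.18281173706055), 0.8570424914360046) 65.58511912940958
((496.83447265625, -11.308635711669922), (69.8233871459961, 36.212398529052734), 2.137411117553711) 65.96002915591112
```

View pics/w5c.png

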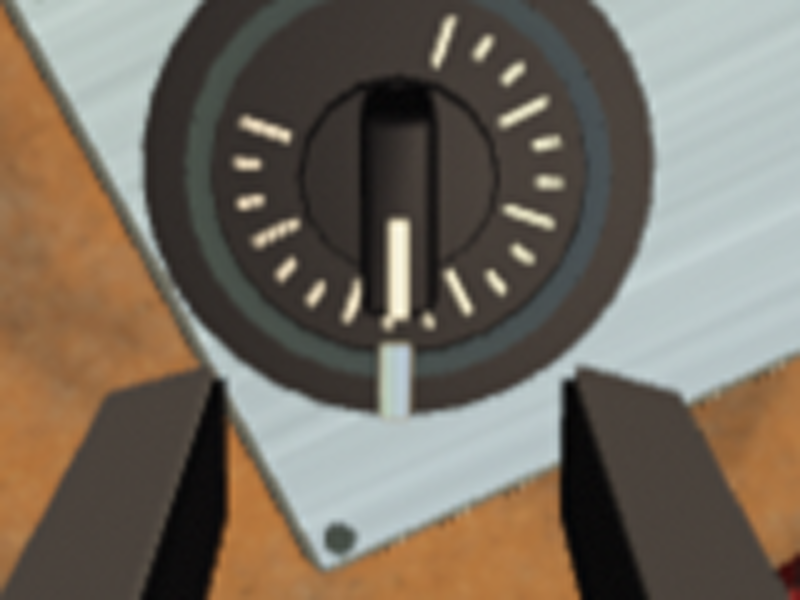

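The white line (398,220–318) runs straight at the tab (396,380), so the dial is set. Both short barrels are in the rack.

```bash
python3 -c "
from cell import manip
print(manip.sign_off())"
```

```text
the job is handed in; nothing more can be done
None
```

The long barrel is lying on the rollers between the cheeks, the dial pointer is on the preset tab and both short barrels are still in the rack. I handed the job in about 18 s into the 64 s limit; sign-off returned no verdict.

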